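# Push a jammed card deck out of its sleeve

## Task

A blue card deck is jammed in the clear sleeve of the wooden jig. Take the red-handled push stick off its rest and, holding it, push the deck through the sleeve, all the way out of the far end, so that it stands upright on the landing between the sleeve and the end stop. Keep the fingers off the deck; then lay the stick back in its rest the way it was, and leave the two putty tubs where they are.

Things in the scene. Friction and masses are not known exactly. Their poses are not given: they have to be found in the camera images.
- jig: Pale wooden jig, fixed. Origin on the table under the sleeve's middle; x = push direction, z up. Board x -58..128, y +-48, top z 36, on battens. Sleeve, open at both ends, 5 mm clear cheeks, roof top z 143: x -38..38, bore y +-16.5, z 36..137. Beyond it the landing, z 36, between rails (y +-18, 14 high), then wooden stop: face x 118, top z 86. Black knob on +y cheek: leave alone.
- jig_mouth (a point): Near (entry) end of the sleeve, x = -38 mm in the jig's frame, in the middle of the bore's width and 30 mm above its floor (66 mm above the table): the stick's axis should enter and press here, below the deck's mid-height, so that the deck does not tip. Axes as the jig's.
- jig_exit (a point): Far end of the sleeve, x = +38 mm in the jig's frame, 76 mm beyond jig_mouth on the same line. Axes as the jig's. The deck is out when all of it is beyond this point.
- deck: Blue card deck, a box 66x98x30 mm, 0.17 kg, standing upright in the sleeve: its x (66 mm) along the sleeve, its y (98 mm) up, its z (30 mm) across. Origin in the middle of one 66x98 side face. Both ends stand inside the sleeve; a sprung felt pad at mid sleeve jams it against the other cheek; it takes about 5 to 15 N to slide, and slides freely once its rear end has passed the pad.
- deck_mid (a point): Centre of the deck's volume: its ends are 33 mm either way along the jig's x, its foot 49 mm below.
- stick: Push stick: round red handle, 26 mm across, 50 mm long, two white bands; pale wooden rod 16 mm across sticks out 103 mm in front (+x) and 30 mm behind. 0.12 kg, centre of mass about 12 mm in front of the origin. Origin: middle of the handle, on the axis; x points to the tip. Grip the handle.
- stick_tip (a point): Front end of the stick's rod, on its axis, 128 mm from the middle of the handle. (On the way here: print bins on the table to the robot's left rise to z 270 mm and an oak drawer chest beyond the rest, to the left of the jig, to z 135 with a pot to z 195; pass above them.)
- rest: Dark wooden rest, fixed, beside the jig, on the jig's +y side. Origin on the table under the handle's place; x as the lying stick's. Two uprights, 36 mm wide, 10 thick, at x -36 (carries the rear stub) and x +62 (carries the rod), each with a flared fork, 20 mm wide at its floor (z 107), about 34 mm at its top (z 130). The lying stick's axis is at z 115.
- orange_tub: Bystander: orange tub with a white lid, 78 mm across, 42 high. Origin under its centre.
- green_tub: Bystander: green tub with a white lid, 78 mm across, 42 high. Origin under its centre.

How it is judged:
By the outcome, as a careful person would: the job done as asked, in the order asked, and still so for the second after the job is handed in, with the robot touching nothing.
It also fails if it takes over 51 s, if anything falls off the work surface, if the arm or the gripper's body presses on something with over 40 N, if the wrist force passes 120 N, or if a joint passes its speed limit or range.

## Robot

A 7-joint arm with a two-finger parallel gripper is mounted at the origin on a cart in front of the work surface, level with it; the furniture and walls round the work are solid. World frame = base frame: x ahead of the robot, y to its left, z up, the work surface at z = 0. Lengths are in m, angles in rad, forces in N, time in s.
With the tool pointing down it reaches from about 0.425 to 1.025 m from the base axis. Payload 3.6 kg.
Tool frame: the origin (TCP) lies on the front face of the gripper's body, between the roots of the fingers; the fingertips stand 73 mm ahead of it and the grasp point (between the pads) lies 54 mm ahead of it; z points along the fingers, y is the line along which they close (so a half turn about z gives the same grasp; the last joint's range is limited). The gripper opens to 85 mm and grips with 20 to 120 N. Pads are 22 mm wide; open, the fingers measure 114 mm over their backs; the gripper's body (76 mm by 85 mm) begins 54 mm behind the grasp point. The pads swing forward as they close: fully open they stand 13 mm farther back than shut.
Start: joints at [1.079, 0.591, 0.048, 1.609, -0.033, 0.943, -0.034], TCP at [0.282, -0.668, 0.304] pointing down, gripper open.
Joint ranges: [-2.69, 2.69], [-0.47, 2.24], [-1.27, 1.36], [0.19, 2.51], [-1.53, 4.68], [0.08, 2.07], [-3.09, 3.09]. Speed limits (rad/s): [2.57, 2.57, 3.14, 3.14, 3.14, 3.14, 3.14].

## Interface

Orientations are given as a unit quaternion [x, y, z, w].
In Python, from plant import bot, eyes, workorder gives the robot as it stands.
- The arm moves only by the tool move_arm, never from a script. Its argument "moves" is a list of rows, each a list of 6 numbers: the shift along the tool's x, y, z in m, then the turn, a rotation vector about the tool's x, y, z in rad. In form: [[x, y, z, wx, wy, wz], ...]. A call has 1 to 20 rows; each row is the pose to reach, as a shift and turn from the pose commanded when the call began, along the tool's axes at that moment; what a row does not reach only later rows make up. A row lasts 1/12 s, in which the tool goes at most 41.7 mm and 7.16 degrees, less where a joint would pass 70% of its speed; a pose out of reach is approached as far as the arm can. A call with a gripper value outside its range is refused whole. "grip" is the opening, from 0 (shut) to 1 (fully open), set as the call begins (left out, the last holds). The fingers move at their own pace and stop on an object; "grip_force" is the grip in N (left out, the last holds). Time passes only in rows, so rows that repeat a pose let the fingers close. It gives the time, the measured TCP pose, the force, the opening and the grip force at its end, in the units of the state.
- bot.read_state(): the state, without advancing time (a new reading comes with each control period).
- eyes.camera(name): name is "scene" or "top" or "wrist"; returns the picture (420x560x3 uint8, red, green, blue); there is no depth.
- eyes.camera_model(name): a dict with "K" (3x3 intrinsics, pixels), "view" (4x4, takes a point from world to camera coordinates). Camera axes: x right, y down, z forward; pixel columns grow to the right and rows downward; lengths in m; the calibration is good to about 2 mm. The wrist camera is an equidistant fisheye: a pixel r from the principal point sees the ray r / f radians off the axis. A picture is of the moment at which its call begins: read the wrist's pose just before it. camera_model takes no time and is no camera call; for the wrist camera it gives the pose at the moment of the call.
- workorder.finish_job(): hands the job in; it is judged then, once.
The state is a dict: "t": time; "q": joint angles; "qvel": joint speeds; "joint_torque": joint torques, N m; "tcp_pos": TCP position; "tool_rot": TCP orientation; "force": force on the tool from outside, world axes, zero at the start; "ft_torque": the same for the moment, N m; "grip_width": finger opening in m; "finger_force": force on a finger pad.
Only numpy, scipy, OpenCV 4.12 (cv2) and the standard library are available. Lean on these libraries where they do the work, as an engineer would, in place of code of your own. Each camera call takes 0.05 s, during which the arm holds its last target. There are 200 camera calls.

## Working session

There is one attempt and no reset: what is moved stays moved. The work goes in short steps, Python scripts to look and compute and a tool call to move; the robot and the scene stay as the last step left them, time stands still between calls to the robot, and variables do not carry over. Pictures are saved under pics/ and viewed, at most 10 in all, crops included, and the job is handed in when it is done.

Besides the shell and the picture viewer there is one more tool, called after "Request:" as name(argument=value, ...) on one line, values as JSON. move_arm: Moves the arm, as the interface text tells. Its arguments: {"type":"object","properties":{"moves":{"type":"array"},"grip":{"type":"number"},"grip_force":{"type":"number"}},"required":["moves"]}

```bash
mkdir -p pics; ls; python3 - <<'E'
from plant import bot,eyes
import cv2,numpy as np
s=bot.read_state();print(s['t'],s['tcp_pos'],s['tool_rot'],s['grip_width'],s['force'])
for n in ['scene','top']:
    im=eyes.camera(n);cv2.imwrite(f'pics/{n}0.png',cv2.resize(im[:,:,::-1],(800,600),interpolation=cv2.INTER_CUBIC))
    np.save(f'pics/{n}0.npy',im)
    m=eyes.camera_model(n);print(n,np.round(m['K'],2).tolist(),np.round(m['view'],4).tolist())
E
```

```text
pics
0.0 [ 0.28131213 -0.66748941  0.30274814] [ 9.80176748e-01  1.98121939e-01 -2.75550137e-04 -1.07860127e-03] 0.08549541041126443 [ 0.50973324  0.80165724 -0.36804034]
scene [[413.08, 0.0, 279.1], [0.0, 413.08, 213.14], [0.0, 0.0, 1.0]] [[0.7455, -0.6664, -0.0115, -0.5956], [-0.4527, -0.4936, -0.7426, 0.072], [0.4892, 0.5588, -0.6696, 0.9085], [0.0, 0.0, 0.0, 1.0]]
top [[467.53, 0.0, 279.74], [0.0, 467.53, 212.3], [0.0, 0.0, 1.0]] [[-0.003, -1.0, -0.0085, -0.3812], [-0.9919, 0.0041, -0.127, 0.4488], [0.127, 0.0081, -0.9919, 0.9249], [0.0, 0.0, 0.0, 1.0]]
```

View pics/scene0.png

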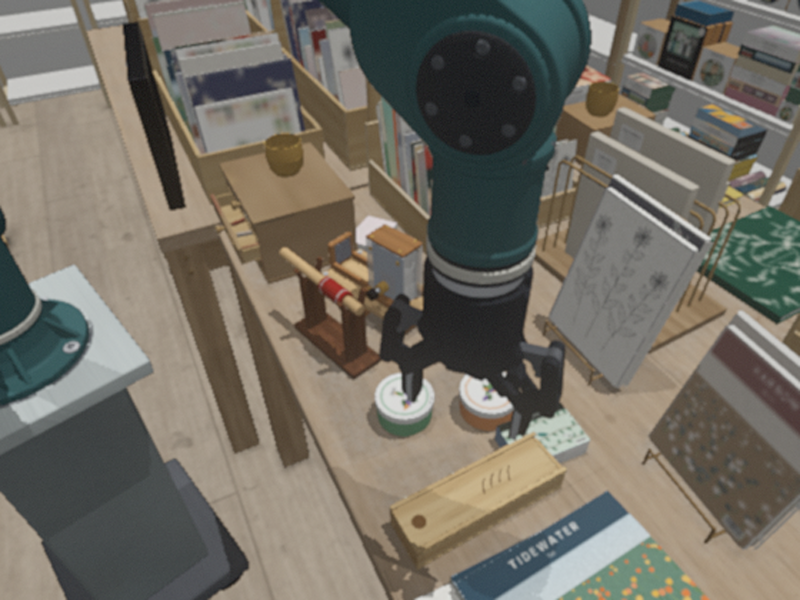

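View pics/top0.png

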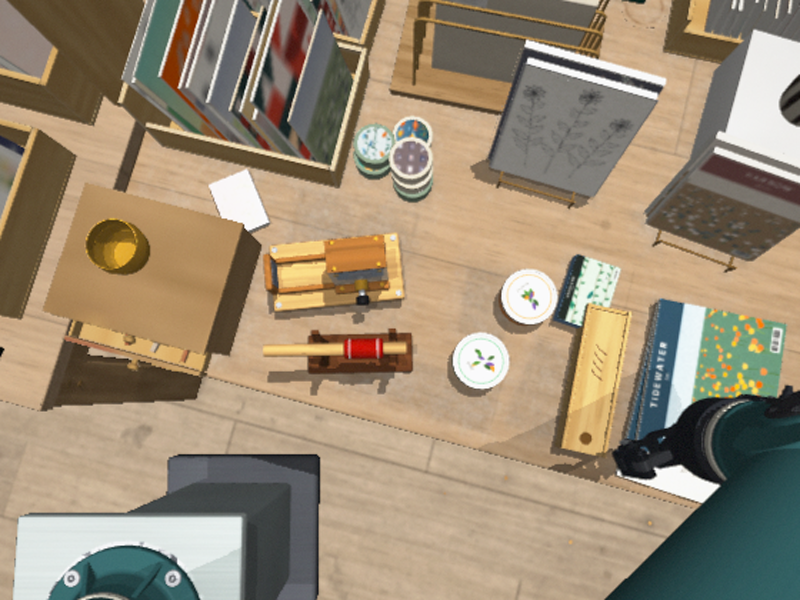

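The scene picture shows the jig, with its stop at about (340,250) and the sleeve near (395,260), and the rest with the red-handled stick at (335,290). In the top picture the jig spans x 265–405, y 235–310, with the stop on the left, so the push goes image-left. The stick lies at y≈348, tip left. Next I'll enlarge both.

```bash
python3 - <<'E'
import cv2,numpy as np
im=np.load('pics/top0.npy');cv2.imwrite('pics/tc.png',cv2.resize(im[155:270,175:295,::-1],None,fx=5,fy=5,interpolation=cv2.INTER_CUBIC))
im=np.load('pics/scene0.npy');cv2.imwrite('pics/sc.png',cv2.resize(im[150:265,190:300,::-1],None,fx=5,fy=5,interpolation=cv2.INTER_CUBIC))
E
```

```text
(no output)
```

View pics/tc.png

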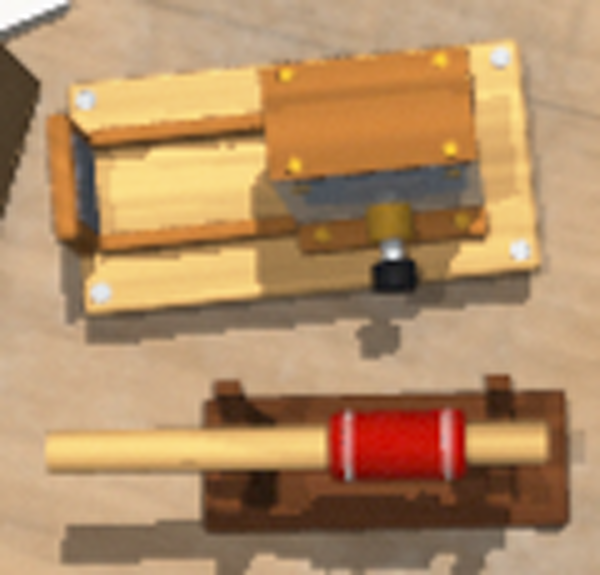

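View pics/sc.png

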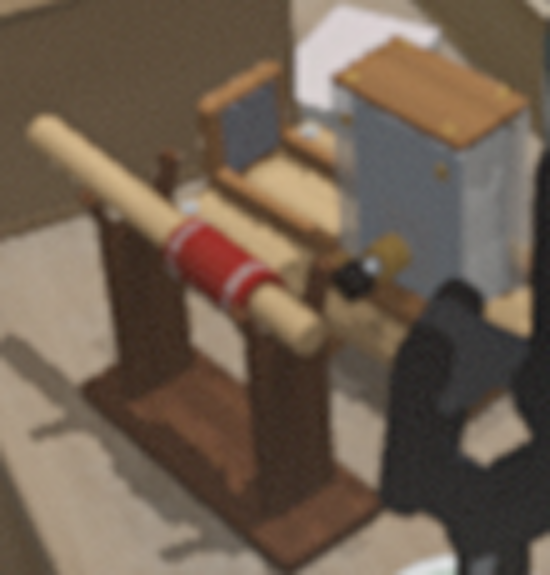

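The top crop shows the board corners at (517,40), (539,268), (88,313) and (68,85), the roof corners around (262..475, 47..180), and the stick axis from (47,451) to (547,442). The scene crop shows the roof corners and the stick's rear end at (308,333). I'll fit the poses from these.

```bash
cat > h.py <<'E'
import numpy as np
from scipy.optimize import least_squares
from plant import bot,eyes
def proj(n,P):
    m=eyes.camera_model(n);p=np.c_[P,np.ones(len(P))]@np.array(m['view']).T[:,:3];p=p@np.array(m['K']).T
    return p[:,:2]/p[:,2:]
OFF={'top':(175,155),'scene':(190,150)}
def px(n,uv): return (np.array(uv)+.5)/5-.5+np.array(OFF[n])
def world(x,y,a,L):
    L=np.atleast_2d(L).astype(float);c,s=np.cos(a),np.sin(a)
    return np.c_[x+c*L[:,0]-s*L[:,1],y+s*L[:,0]+c*L[:,1],L[:,2]]
def fit(obs,x0):
    def r(p):
        o=[]
        for n,uv,f in obs:
            o.append((proj(n,world(*p[:3],[f(p)]))[0]-px(n,uv)))
        return np.ravel(o)
    s=least_squares(r,x0,x_scale=.01,loss='soft_l1');return s.x,r(s.x).reshape(-1,2)
E
python3 - <<'E'
from h import *
def B(x,y):return lambda p:(x,y,.036)
def R(sx,sy):return lambda p:(sx*.038,sy*p[3],.143)
obs=[('top',(517,40),B(-.058,-.048)),('top',(539,268),B(-.058,.048)),('top',(88,311),B(.128,.048)),('top',(68,85),B(.128,-.048)),
('top',(262,67),R(1,-1)),('top',(470,47),R(-1,-1)),('top',(476,158),R(-1,1)),('top',(275,180),R(1,1)),
('scene',(398,38),R(1,-1)),('scene',(335,73),R(1,1)),('scene',(527,103),R(-1,-1)),('scene',(462,148),R(-1,1))]
p,r=fit(obs,[.6,-.3,1.57,.0215]);print('jig',p,'\n',r.round(1).tolist())
S=lambda x:(lambda p:(x,0,.115))
o=[('top',(47,451),S(.128)),('top',(547,442),S(-.055)),('top',(331,446),S(.025)),('top',(464,443),S(-.025)),('scene',(308,333),S(-.055)),('scene',(42,130),S(.128))]
q,r=fit(o,[.45,-.3,1.57]);print('stick',q,'\n',r.round(1).tolist())
print(world(*p[:3],[[-.038,0,.066],[.038,0,.066]]))
m=eyes.camera_model('top')['view'];print(-np.array(m)[:3,:3].T@np.array(m)[:3,3])
# tubs approx
for n,uv in [('g',(480,361)),('o',(529,296))]:
    print(n,least_squares(lambda w:proj('top',[[w[0],w[1],.042]])[0]-np.array(uv)*.7,[.5,-.5]).x)
E
```

```text
jig [ 0.49669368 -0.32809712  1.66632429  0.02039493] 
 [[0.8, -0.6], [1.1, 0.1], [-0.5, 0.6], [0.0, -0.7], [-0.1, 0.2], [0.1, 0.1], [1.1, -0.0], [-0.8, -0.3], [-0.4, -0.9], [-1.0, 0.2], [0.1, -0.2], [-0.1, -0.3]]
stick [ 0.37885528 -0.33592058  1.58416391] 
 [[0.1, -0.2], [-0.1, -0.1], [-0.6, -0.1], [0.1, 0.0], [0.2, 0.9], [-0.3, 0.1]]
[[ 0.50031823 -0.36592387  0.066     ]
 [ 0.49306914 -0.29027038  0.066     ]]
[ 0.32653547 -0.39042612  0.97113367]
g [ 0.3644234  -0.49401825]
o [ 0.45506692 -0.56431776]
```

```bash
cat >> h.py <<'E'
from scipy.spatial.transform import Rotation as Ro
JIG=(.49669,-.3281,1.66632); STK=(.37886,-.33592,1.58416)
def goal(pos,yaw,cmd=None):
    "row taking the tool to TCP pos, pointing down, tool x along yaw (stick direction) "
    s=bot.read_state();p,R0=(s['tcp_pos'],Ro.from_quat(s['tool_rot'])) if cmd is None else cmd
    best=None
    for k in (0,np.pi):
        x=np.array([np.cos(yaw+k),np.sin(yaw+k),0]);z=np.array([0,0,-1.])
        R=Ro.from_matrix(np.c_[x,np.cross(z,x),z]);v=(R0.inv()*R).as_rotvec()
        if best is None or np.linalg.norm(v)<np.linalg.norm(best[0]):best=(v,R)
    row=np.r_[R0.inv().apply(np.array(pos)-p),best[0]]
    print('row',row.round(4).tolist());return best[1]
def st():
    s=bot.read_state();print('t',round(s['t'],2),'tcp',np.round(s['tcp_pos'],4),'x-yaw',np.arctan2(*Ro.from_quat(s['tool_rot']).as_matrix()[[1,0],0]).round(4),'z',Ro.from_quat(s['tool_rot']).as_matrix()[:,2].round(4),'q',np.round(s['q'],2),'F',np.round(s['force'],1),'grip',s['grip_width'],s['finger_force'])
E
python3 - <<'E'
from h import *
st();w=world(*STK,[-.008,0,.26])[0];print(w);goal(w,STK[2],)
E
```

```text
t 0.1 tcp [ 0.2813 -0.6676  0.3029] x-yaw 0.3988 z [-9.0e-04  1.8e-03 -1.0e+00] q [ 1.08  0.59  0.05  1.61 -0.03  0.94 -0.03] F [ 0.7 -0.1 -0.2] grip 0.08542330283139331 0.0
[ 0.37896691 -0.34391929  0.26      ]
row [0.2157, -0.2602, 0.0433, -0.0018, -0.001, -1.1853]
```

Request:
move_arm(moves=[[0.2157,-0.2602,0.0,0,0,-1.185],[0.2157,-0.2602,0.0,0,0,-1.185],[0.2157,-0.2602,0.0,0,0,-1.185],[0.2157,-0.2602,0.0,0,0,-1.185],[0.2157,-0.2602,0.0,0,0,-1.185],[0.2157,-0.2602,0.0,0,0,-1.185],[0.2157,-0.2602,0.0,0,0,-1.185],[0.2157,-0.2602,0.0433,0,0,-1.185],[0.2157,-0.2602,0.0433,0,0,-1.185],[0.2157,-0.2602,0.0433,0,0,-1.185],[0.2157,-0.2602,0.0433,0,0,-1.185],[0.2157,-0.2602,0.0433,0,0,-1.185],[0.2157,-0.2602,0.0433,0,0,-1.185]], grip=1)

```text
t: 1.18
tcp_pos: [0.3792, -0.3456, 0.2609]
tool_rot: [0.704, 0.711, -0.0, 0.001]
force: [0.2, -0.6, 0.1]
grip_width: 0.0855
finger_force: 0.0
```

```bash
python3 - <<'E'
from h import *
import cv2
st();w=world(*STK,[-.008,0,.169])[0];goal(w,STK[2])
im=eyes.camera('wrist');cv2.imwrite('pics/w1.png',cv2.resize(im[:,:,::-1],(800,600)))
m=eyes.camera_model('wrist');print(m['K'],m['view'])
E
```

```text
t 1.18 tcp [ 0.3792 -0.3456  0.2609] x-yaw 1.5808 z [ 6.e-04 -1.e-03 -1.e+00] q [ 0.88  0.4  -0.29  2.11  0.19  0.65  0.47] F [ 0.2 -0.6  0.1] grip 0.08545113205107478 0.0
row [0.0018, -0.0003, 0.0919, 0.0006, 0.001, -0.0034]
[[325.1922621    0.         280.00564304]
 [  0.         325.1922621  210.45298768]
 [  0.           0.           1.        ]] [[ 9.99956281e-01  9.34984837e-03 -1.27345899e-04 -3.76127452e-01]
 [ 9.02396980e-03 -9.61356214e-01  2.75159586e-01 -3.59092205e-01]
 [ 2.45027563e-03 -2.75148705e-01 -9.61398557e-01  2.41998860e-01]
 [ 0.00000000e+00  0.00000000e+00  0.00000000e+00  1.00000000e+00]]
```

View pics/w1.png

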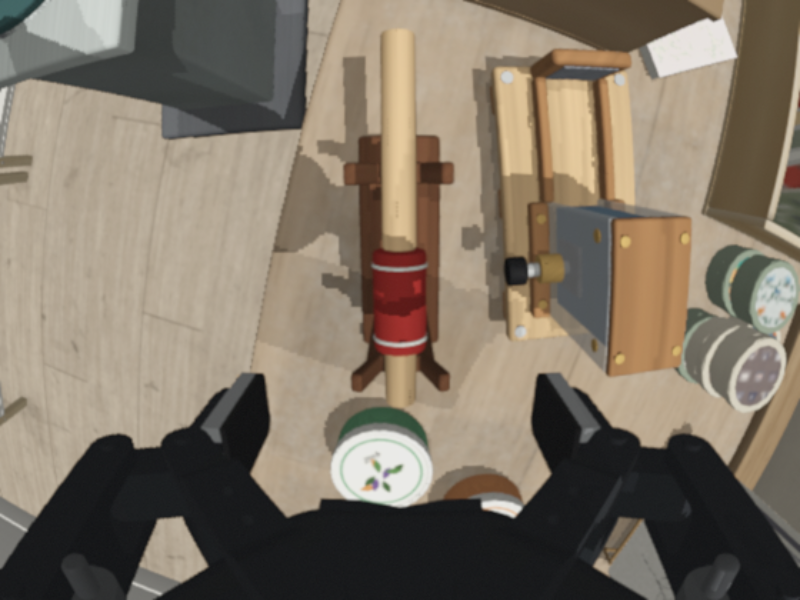

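The stick handle is centred at (400,302), which agrees with the fit to within 1 mm. Both fingers clear the rest, so I'm descending and gripping.

Request:
move_arm(moves=[[0.002,0,0.03,0,0,-0.003],[0.002,0,0.06,0,0,-0.003],[0.002,0,0.08,0,0,-0.003],[0.002,0,0.092,0,0,-0.003],[0.002,0,0.092,0,0,-0.003],[0.002,0,0.092,0,0,-0.003]])

```text
t: 1.73
tcp_pos: [0.3791, -0.3432, 0.1685]
tool_rot: [0.702, 0.712, -0.0, -0.0]
force: [0.3, 0.6, 0.9]
grip_width: 0.0857
finger_force: 0.0
```

Request:
move_arm(moves=[[0,0,0,0,0,0],[0,0,0,0,0,0],[0,0,0,0,0,0],[0,0,0,0,0,0],[0,0,0,0,0,0],[0,0,0,0,0,0],[0,0,0,0,0,0],[0,0,0,0,0,0],[0,0,0,0,0,0],[0,0,0,0,0,0]], grip=0, grip_force=70)

```text
t: 2.57
tcp_pos: [0.3796, -0.3428, 0.1694]
tool_rot: [0.701, 0.713, -0.0, 0.001]
force: [-0.1, -0.6, 5.9]
grip_width: 0.0243
finger_force: 68.3
```

```bash
python3 - <<'E'
from h import *
st();s=bot.read_state();p=s['tcp_pos'];R=Ro.from_quat(s['tool_rot'])
np.save('grasp.npy',np.r_[p,s['tool_rot']])
rel=world(*STK,[0,0,.115])[0]-p;print('grip off',R.inv().apply(rel))
# pre-entry: tip at jig x=-53
u=np.array([np.cos(JIG[2]),np.sin(JIG[2])]);
w=world(*JIG,[-.053-.128-.008,0,.066+p[2]-.115])[0];print(w);goal(w,JIG[2])
E
```

```text
t 2.57 tcp [ 0.3796 -0.3428  0.1694] x-yaw 1.5867 z [ 9.e-04 -9.e-04 -1.e+00] q [ 0.81  0.55 -0.22  2.18  0.27  0.44  0.39] F [-0.1 -0.6  5.9] grip 0.024306826604936767 68.27062726020813
grip off [ 0.00694822 -0.00066182  0.05440833]
[ 0.51471653 -0.51623836  0.12041545]
row [-0.1755, 0.1323, 0.0493, 0.0008, 0.001, -0.0796]
```

Request:
move_arm(moves=[[0,0,-0.015,0,0,0],[0,0,-0.045,0,0,0],[0,0,-0.075,0,0,0],[-0.01,0.005,-0.09,0,0,0],[-0.035,0.026,-0.09,0,0,-0.02],[-0.06,0.045,-0.09,0,0,-0.04],[-0.085,0.064,-0.09,0,0,-0.06],[-0.11,0.083,-0.09,0,0,-0.08],[-0.135,0.102,-0.09,0,0,-0.08],[-0.155,0.117,-0.09,0,0,-0.08],[-0.17,0.128,-0.09,0,0,-0.08],[-0.1755,0.132,-0.09,0,0,-0.08],[-0.1755,0.132,-0.09,0,0,-0.08],[-0.1755,0.132,-0.07,0,0,-0.08],[-0.1755,0.132,-0.045,0,0,-0.08],[-0.1755,0.132,-0.02,0,0,-0.08],[-0.1755,0.132,0.0,0,0,-0.08],[-0.1755,0.132,0.01,0,0,-0.08],[-0.1755,0.132,0.01,0,0,-0.08],[-0.1755,0.132,0.01,0,0,-0.08]])

```text
t: 4.23
tcp_pos: [0.5136, -0.5151, 0.1587]
tool_rot: [0.672, 0.74, 0.0, -0.001]
force: [0.5, 0.2, -0.6]
grip_width: 0.0241
finger_force: 68.8
```

```bash
python3 - <<'E'
from h import *
import cv2
st();goal([.5147,-.5162,.1204],JIG[2])
im=eyes.camera('wrist');cv2.imwrite('pics/w2.png',cv2.resize(im[:,:,::-1],(800,600)))
a=eyes.camera('scene');np.save('pics/scene1.npy',a);b=eyes.camera('top');np.save('pics/top1.npy',b)
a=cv2.resize(a[140:260,200:320],None,fx=4,fy=4);b=cv2.resize(b[150:240,200:370],None,fx=4,fy=4)[:, :680]
h=max(a.shape[0],b.shape[0])
E
```

```text
t 4.23 tcp [ 0.5136 -0.5151  0.1587] x-yaw 1.6673 z [-9.e-04  9.e-04 -1.e+00] q [ 0.89  0.77 -0.26  1.68  0.27  0.73  0.59] F [ 0.5  0.2 -0.6] grip 0.024137382388325357 68.83159875869751
row [-0.0012, 0.001, 0.0383, -0.0008, -0.001, 0.001]
```

View pics/w2.png

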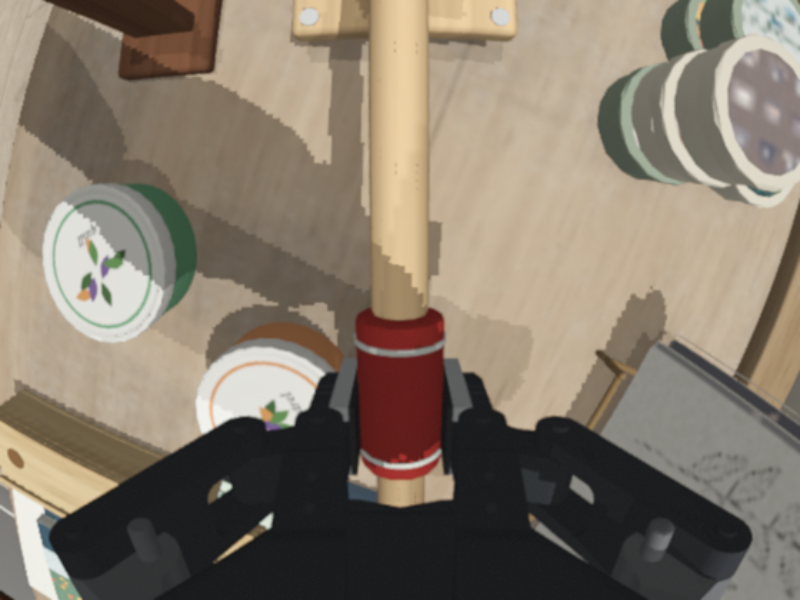

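The stick is straight in the hand (axis at column 400), and the jig's board is centred at column ≈404, so they are aligned within about 1.5 mm. The orange tub is near the left finger, so I'll go 7 mm forward before lowering.

Request:
move_arm(moves=[[0.006,0.001,0.0,0,0,0],[0.006,0.001,0.015,0,0,0],[0.006,0.001,0.03,0,0,0],[0.006,0.001,0.038,0,0,0],[0.006,0.001,0.038,0,0,0],[0.006,0.001,0.038,0,0,0]])

```text
t: 4.88
tcp_pos: [0.5136, -0.5094, 0.1188]
tool_rot: [0.672, 0.74, -0.0, -0.002]
force: [-0.7, 0.5, -1.8]
grip_width: 0.0241
finger_force: 68.8
```

```bash
python3 - <<'E'
from h import *
import cv2
st()
for t in (-.02,.042):
    w=world(*JIG,[t-.128-.008,0,.1204])[0];print(w);goal(w,JIG[2])
s=bot.read_state()
a=eyes.camera('scene');b=eyes.camera('top')
a=cv2.resize(a[150:262,230:330],(500,560));b=cv2.resize(b[150:290,185:260],(300,560))
cv2.imwrite('pics/c1.png',np.hstack([a,b])[:,:,::-1])
E
```

```text
t 4.88 tcp [ 0.5136 -0.5094  0.1188] x-yaw 1.6667 z [-0.0024  0.0019 -1.    ] q [ 0.87  0.81 -0.24  1.7   0.28  0.67  0.57] F [-0.7  0.5 -1.8] grip 0.024075373396073737 68.83157730102539
[ 0.51156904 -0.48338881  0.1204    ]
row [0.0261, 0.0004, -0.0016, -0.0022, -0.0021, 0.0004]
[ 0.50565558 -0.42167146  0.1204    ]
row [0.0881, 0.0005, -0.0014, -0.0022, -0.0021, 0.0004]
```

View pics/c1.png

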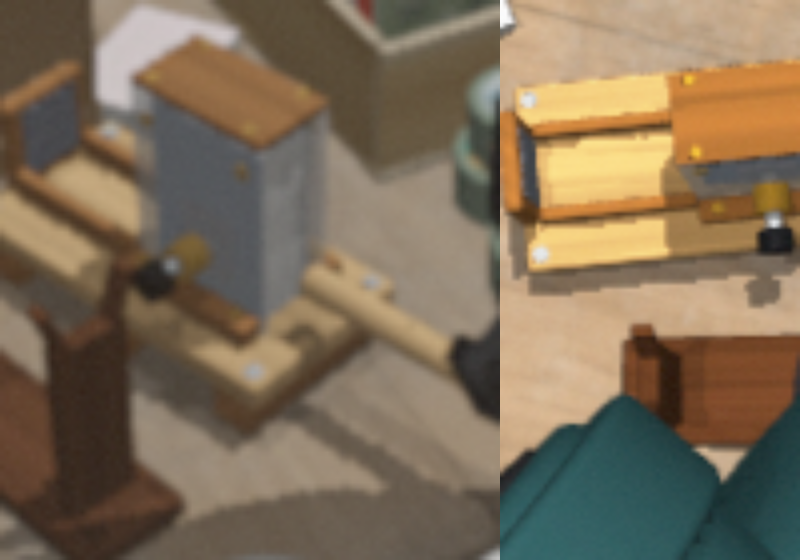

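Request:
move_arm(moves=[[0.005,0,-0.001,0.002,0.002,0],[0.01,0,-0.0015,0.002,0.002,0],[0.015,0,-0.0015,0.002,0.002,0],[0.02,0,-0.0015,0.002,0.002,0],[0.025,0,-0.0015,0.002,0.002,0],[0.03,0,-0.0015,0.002,0.002,0],[0.034,0,-0.0015,0.002,0.002,0],[0.038,0,-0.0015,0.002,0.002,0],[0.042,0,-0.0015,0.002,0.002,0]])

```text
t: 5.73
tcp_pos: [0.5108, -0.4739, 0.124]
tool_rot: [0.673, 0.74, -0.002, 0.004]
force: [1.1, -9.3, -1.4]
grip_width: 0.0242
finger_force: 68.8
```

```bash
python3 - <<'E'
from h import *
st()
for t in (.0,.043):
    w=world(*JIG,[t-.128-.008,0,.1204])[0];goal(w,JIG[2])
E
```

```text
t 5.73 tcp [ 0.5108 -0.4739  0.124 ] x-yaw 1.6647 z [ 0.0028 -0.0087 -1.    ] q [ 0.83  0.78 -0.23  1.77  0.29  0.62  0.52] F [ 1.1 -9.3 -1.4] grip 0.024170031064749204 68.78153085708618
row [0.0105, -0.0002, 0.0036, 0.0019, 0.0089, -0.0016]
row [0.0535, -0.0003, 0.0032, 0.0019, 0.0089, -0.0016]
```

Request:
move_arm(moves=[[0.004,0,0.001,0,0,0],[0.008,0,0.001,0,0,0],[0.012,0,0.001,0,0,0],[0.015,0,0.001,0,0,0],[0.018,0,0.001,0,0,0],[0.021,0,0.001,0,0,0],[0.024,0,0.001,0,0,0],[0.027,0,0.001,0,0,0],[0.03,0,0.001,0,0,0],[0.033,0,0.001,0,0,0],[0.036,0,0.001,0,0,0],[0.039,0,0.001,0,0,0],[0.042,0,0.001,0,0,0],[0.044,0,0.001,0,0,0],[0.046,0,0.001,0,0,0],[0.046,0,0.001,0,0,0],[0.046,0,0.001,0,0,0]])

```text
t: 7.15
tcp_pos: [0.5059, -0.4214, 0.1209]
tool_rot: [0.672, 0.74, 0.0, -0.002]
force: [-0.3, -0.5, -2.0]
grip_width: 0.0243
finger_force: 68.8
```

```bash
python3 - <<'E'
from h import *
import cv2
st()
w=world(*JIG,[.043-.128-.008,0,.1204])[0];goal(w,JIG[2])
a=eyes.camera('scene');b=eyes.camera('top')
a=cv2.resize(a[150:262,210:310],(500,560));b=cv2.resize(b[150:220,185:260],(300,280))
b=np.vstack([b,cv2.resize(eyes.camera('wrist')[:240],(300,280))])
cv2.imwrite('pics/c2.png',np.hstack([a,b])[:,:,::-1])
E
```

```text
t 7.15 tcp [ 0.5059 -0.4214  0.1209] x-yaw 1.6674 z [-0.003  0.003 -1.   ] q [ 0.78  0.75 -0.23  1.86  0.29  0.57  0.47] F [-0.3 -0.5 -2. ] grip 0.024257023305828004 68.76016616821289
row [0.0008, -0.0002, 0.0005, -0.0027, -0.0032, 0.0011]
```

View pics/c2.png

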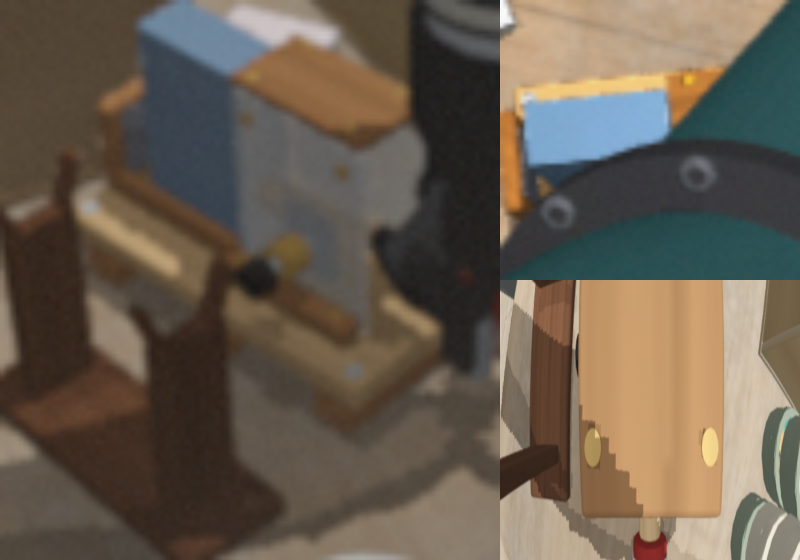

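The deck (blue) stands upright on the landing, with its rear about at the roof edge. I'll nudge it 4 mm further for margin, then back out.

Request:
move_arm(moves=[[0.002,0,0,0,0,0],[0.004,0,0,0,0,0],[0.004,0,0,0,0,0],[0.004,0,0,0,0,0]])

```text
t: 7.63
tcp_pos: [0.5056, -0.4179, 0.1212]
tool_rot: [0.672, 0.74, -0.0, -0.002]
force: [0.4, -0.9, -0.9]
grip_width: 0.024
finger_force: 68.8
```

Request:
move_arm(moves=[[-0.005,0,0,0,0,0],[-0.015,0,0,0,0,0],[-0.03,0,0,0,0,0],[-0.045,0,0,0,0,0],[-0.06,0,0,0,0,0],[-0.075,0,0,0,0,0],[-0.088,0,0,0,0,0],[-0.094,0,0,0,0,0],[-0.094,0,0,0,0,0],[-0.094,0,0,0,0,0]])

```text
t: 8.47
tcp_pos: [0.5144, -0.5119, 0.1208]
tool_rot: [0.673, 0.74, 0.0, -0.002]
force: [0.8, -0.7, -1.1]
grip_width: 0.0243
finger_force: 68.8
```

```bash
python3 - <<'E'
from h import *
import cv2
st()
g=np.load('grasp.npy');print(g[:3]);goal([g[0],g[1],g[2]+.1],STK[2]+.0025)
a=eyes.camera('scene');b=eyes.camera('top')
a=cv2.resize(a[150:230,210:290],(400,400),interpolation=cv2.INTER_CUBIC);b=cv2.resize(b[150:230,185:265],(400,400),interpolation=cv2.INTER_CUBIC)
cv2.imwrite('pics/c3.png',np.hstack([a,b])[:,:,::-1])
E
```

```text
t 8.47 tcp [ 0.5144 -0.5119  0.1208] x-yaw 1.6662 z [-0.0025  0.0025 -1.    ] q [ 0.88  0.81 -0.24  1.69  0.28  0.68  0.58] F [ 0.8 -0.7 -1.1] grip 0.024269368672366624 68.76006245613098
[ 0.37958362 -0.34280605  0.16941545]
row [0.1815, -0.1184, -0.1479, -0.0024, -0.0026, 0.0795]
```

View pics/c3.png

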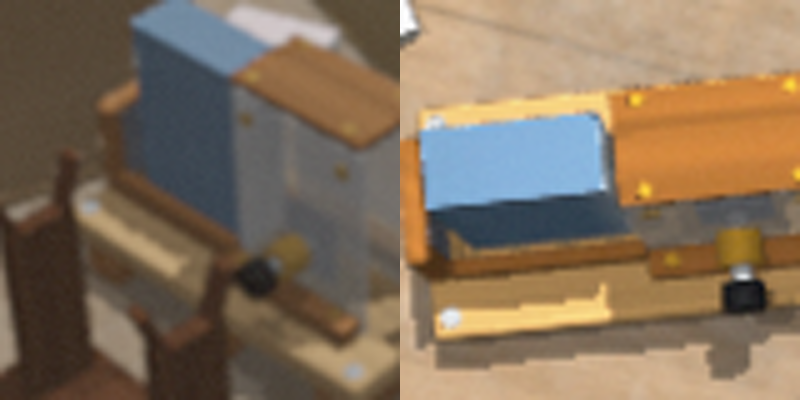

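```bash
python3 - <<'E'
from h import *
import h
h.OFF={'top':(185-80,150)}
C=lambda a,b:(lambda p:(a*.033,b*.015,.134))
o=[('top',(420,128),C(1,-1)),('top',(427,208),C(1,1)),('top',(601,113),C(-1,-1)),('top',(608,190),C(-1,1))]
p,r=fit(o,[.49,-.25,1.66]);print(p,r.round(1).tolist())
c,s=np.cos(JIG[2]),np.sin(JIG[2]);d=p[:2]-np.array(JIG[:2]);print('centre in jig',d@[c,s],d@[-s,c])
# roof edge in same picture
ro=[(612,92),(622,204)]
for uv,sy in zip(ro,(-1,1)): print(proj('top',world(*JIG,[[.038,sy*.0204,.143]]))-px('top',uv))
E
```

```text
[ 0.49082921 -0.25192156  1.66173085] [[0.2, -0.0], [-0.1, 0.1], [-0.0, -0.4], [-0.1, 0.3]]
centre in jig 0.07639013787414806 -0.0014317144190736522
[[-0.10193304  0.22432052]]
[[-0.19624983 -0.05511452]]
```

The deck stands upright with its rear about 5 mm past the exit and its front about 9 mm short of the stop. Returning the stick now.

Request:
move_arm(moves=[[0,0,-0.02,0,0,0],[0,0,-0.05,0,0,0],[0,0,-0.08,0,0,0],[0,0,-0.11,0,0,0],[0,0,-0.135,0,0,0],[0.005,-0.004,-0.148,0,0,0],[0.025,-0.016,-0.148,0,0,0],[0.05,-0.033,-0.148,0,0,0.02],[0.075,-0.05,-0.148,0,0,0.04],[0.1,-0.066,-0.148,0,0,0.06],[0.125,-0.082,-0.148,0,0,0.08],[0.15,-0.098,-0.148,-0.002,-0.003,0.08],[0.17,-0.111,-0.148,-0.002,-0.003,0.08],[0.18,-0.118,-0.148,-0.002,-0.003,0.08],[0.1815,-0.1185,-0.148,-0.002,-0.003,0.08],[0.1815,-0.1185,-0.148,-0.002,-0.003,0.08],[0.1815,-0.1185,-0.148,-0.002,-0.003,0.08]])

```text
t: 9.98
tcp_pos: [0.3803, -0.3432, 0.2697]
tool_rot: [0.701, 0.713, -0.0, 0.001]
force: [-0.1, -0.2, 0.1]
grip_width: 0.0241
finger_force: 68.8
```

```bash
python3 - <<'E'
from h import *
st();g=np.load('grasp.npy');goal([g[0],g[1],g[2]+.03],STK[2]+.0025)
E
```

```text
t 9.98 tcp [ 0.3803 -0.3432  0.2697] x-yaw 1.5872 z [ 0.001  -0.0018 -1.    ] q [ 0.88  0.39 -0.31  2.11  0.19  0.67  0.47] F [-0.1 -0.2  0.1] grip 0.02411953724933643 68.8346815109253
row [0.0005, -0.0008, 0.0703, 0.001, 0.0018, 0.0006]
```

Request:
move_arm(moves=[[0,-0.0008,0.025,0.001,0.001,0],[0,-0.0008,0.05,0.001,0.001,0],[0,-0.0008,0.07,0.001,0.001,0],[0,-0.0008,0.08,0.001,0.001,0],[0,-0.0008,0.088,0.001,0.001,0],[0,-0.0008,0.094,0.001,0.001,0],[0,-0.0008,0.099,0.001,0.001,0],[0,-0.0008,0.099,0.001,0.001,0],[0,-0.0008,0.099,0.001,0.001,0]])

```text
t: 10.73
tcp_pos: [0.3792, -0.3432, 0.171]
tool_rot: [0.701, 0.713, -0.0, 0.0]
force: [0.8, -0.6, -1.6]
grip_width: 0.0241
finger_force: 68.8
```

```bash
python3 - <<'E'
from h import *
st();g=np.load('grasp.npy');goal(g[:3],STK[2]+.0025)
E
```

```text
t 10.73 tcp [ 0.3792 -0.3432  0.171 ] x-yaw 1.5869 z [-4.e-04 -7.e-04 -1.e+00] q [ 0.82  0.54 -0.23  2.17  0.28  0.45  0.38] F [ 0.8 -0.6 -1.6] grip 0.024066603271620267 68.83482456207275
row [0.0004, 0.0004, 0.0016, -0.0004, 0.0007, 0.0002]
```

Request:
move_arm(moves=[[0.0,0.0004,0.001,0,0,0],[0.0,0.0004,0.002,0,0,0],[0.0,0.0004,0.002,0,0,0],[0.0,0.0004,0.002,0,0,0]])

```text
t: 11.07
tcp_pos: [0.3797, -0.3433, 0.1694]
tool_rot: [0.701, 0.713, -0.0, 0.001]
force: [0.3, 0.6, 4.9]
grip_width: 0.0243
finger_force: 69.6
```

Request:
move_arm(moves=[[0,0,0,0,0,0],[0,0,0,0,0,0],[0,0,0,0,0,0],[0,0,0,0,0,0],[0,0,0,0,0,0],[0,0,0,0,0,0],[0,0,0,0,0,0],[0,0,0,0,0,0],[0,0,0,0,0,0],[0,0,0,0,0,0]], grip=1)

```text
t: 11.9
tcp_pos: [0.3792, -0.3429, 0.1686]
tool_rot: [0.701, 0.713, -0.0, -0.0]
force: [-0.1, -0.6, 0.1]
grip_width: 0.0854
finger_force: 0.0
```

Request:
move_arm(moves=[[0,0,-0.01,0,0,0],[0,0,-0.03,0,0,0],[0,0,-0.06,0,0,0],[0,0,-0.09,0,0,0],[0,0,-0.12,0,0,0],[0,0,-0.14,0,0,0],[0,0,-0.14,0,0,0],[0,0,-0.14,0,0,0]])

```text
t: 12.57
tcp_pos: [0.3797, -0.3432, 0.3104]
tool_rot: [0.701, 0.713, -0.0, 0.001]
force: [-0.4, 0.2, -0.1]
grip_width: 0.0855
finger_force: 0.0
```

```bash
python3 - <<'E'
from h import *
import cv2
st()
a=eyes.camera('wrist');b=eyes.camera('scene')
cv2.imwrite('pics/c4.png',np.hstack([cv2.resize(a[:,80:480],(400,420)),cv2.resize(b[140:270,180:305],(400,420))])[:,:,::-1])
E
```

```text
t 12.57 tcp [ 0.3797 -0.3432  0.3104] x-yaw 1.5866 z [ 0.0015 -0.0026 -1.    ] q [ 0.91  0.33 -0.33  2.07  0.16  0.76  0.5 ] F [-0.4  0.2 -0.1] grip 0.08552566891155354 0.0
```

View pics/c4.png

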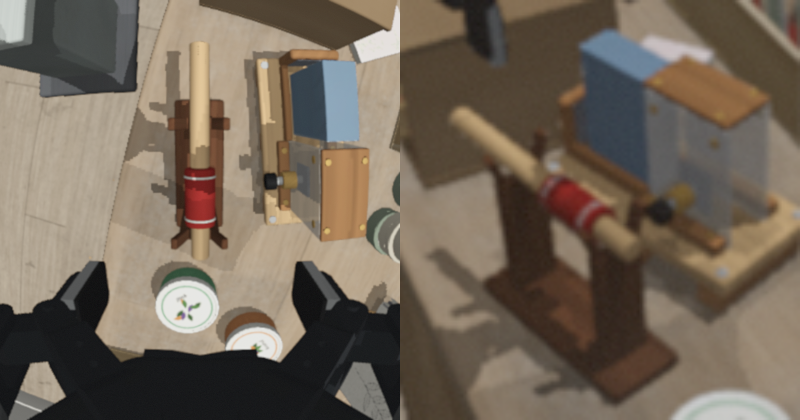

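The stick lies in both forks as before, at (200,190) in the wrist view. The deck stands upright on the landing beyond the sleeve, and both tubs are still in place.

```bash
python3 -c "
from plant import workorder
print(workorder.finish_job())"
```

```text
the job is handed in; nothing more can be done
None
```

The deck was pushed right through the sleeve and stands upright on the landing, the stick is back in its rest, the tubs weren't moved, and the job was handed in at about 12.7 s.

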